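# Clear a brass offcut off the key cutter's ledge into the scrap chute

### The job

First slide the tall oil bottle back across the ledge until it stands against the rear rail, pushing it low down so that it stays upright and never leaves the ledge. Then push the brass angle offcut along the ledge and off its open end so that it drops into the scrap chute below; push it, do not lift it up. Leave the padlock and the door knob on the ledge where they are.

Things in the scene. Friction and masses are not known exactly. Their poses are not given: they have to be found in the camera images.
- ledge: Fixed raised steel work ledge, 300 mm deep (its x) by 400 mm long (its y), flat top 120 mm above its origin (centre of its footprint, on the bench; z up). +x points away from the robot to the rear rail. The front (-x) edge has no rail. The open end, with the scrap chute below it, is at +y. Found shifted and turned up to 12 degrees; chute and rail move with it.
- rear_rail (a point): Middle of the rear rail's front face, at the ledge top (ledge frame 140, 0, 120 mm). The rail is a dark steel bar standing 35 mm above the top along the whole rear edge. Axes as the ledge's.
- drop_edge (a point): Middle of the ledge's open end, on the edge at top height (ledge frame 0, 200, 120 mm). Axes as the ledge's.
- chute_floor (a point): Point on the chute's floor (ledge frame 0, 320, 6 mm), axes as the ledge's. The chute is an open sheet-metal trough fixed to the ledge, from ledge y = 200 to 370 mm, inside x = -146 to +146 mm, walls 90 mm high above the bench (30 mm below the ledge top), with a 45 degree slope from the ledge down to its floor.
- offcut: Brass L-section offcut, 110 mm long (its x), 42 wide (its y), 34 high, wall 6, about 0.36 kg. One leg lies flat on the ledge; the other stands along its -y side, outer face at y = -21 mm, turned away from the chute. Origin: centre of the underside; centre of mass 6 mm from it towards the upright leg. Starts with its x within 15 degrees of the ledge's x.
- oil_bottle: Tall round grey oil bottle with black cap, 54 mm diameter, 170 mm high, about 0.3 kg, standing on the ledge between offcut and chute, in the offcut's way. Origin: centre of its base, z along the bottle. Slides with ordinary friction; may topple if pushed more than about 30 mm above its base. Against the rail its centre is at ledge x = 113 mm.
- padlock: Brass padlock lying flat near the rear rail at the end of the ledge away from the chute, about 80 mm long over its steel shackle by 45 mm wide by 22 mm high. Origin: underside, near its middle. A bystander.
- door_knob: Round steel door knob standing on its 50 mm rose, 50 mm high, beside the padlock near the rear rail (which of the two is nearer the end varies). Origin: centre of its underside. A bystander.
Things that resemble listed ones, but are neither listed nor needed, are in the scene too. What is shaped like the offcut but black or pink is not meant.

How it is judged:
On the way, in this order (a step that is already met when the one before it is completed fails the run):
1. the oil bottle stands upright against the rear rail, the offcut still on the ledge (x of oil_bottle in the frame of ledge above 0.1 m and angle between oil_bottle's own z axis and vertical below 0.1 rad and z of each of oil_bottle, offcut in the frame of ledge above 0.11 m), for 0.2 s.
2. the offcut has dropped into the chute (y of offcut in the frame of ledge between 0.2 and 0.37 m and x of offcut in the frame of ledge between -0.147 and 0.147 m and z of offcut in the frame of ledge below 0.075 m), for 0.2 s.
At the end, for the whole second after the job is handed in: The bottle stands upright (within 0.1 rad) on the ledge, within about 13 mm of the rear rail; the offcut lies inside the chute, its origin within the trough's walls and at least 45 mm below the ledge top; both are at rest (all of step 2 and x of oil_bottle in the frame of ledge above 0.1 m and angle between oil_bottle's own z axis and vertical below 0.1 rad and z of oil_bottle in the frame of ledge above 0.11 m and linear speed of each of oil_bottle, offcut below 0.03 m/s); the robot touches nothing.
It fails at once if the bottle is tipped by more than 0.35 rad (angle between oil_bottle's own z axis and vertical above 0.35 rad).
It fails at once if the bottle is lifted off the ledge by more than 20 mm or falls off it (z of oil_bottle in the frame of ledge above 0.14 m or z of oil_bottle in the frame of ledge below 0.1 m).
It fails at once if the offcut is lifted more than 30 mm above the ledge top (z of offcut in the frame of ledge above 0.15 m).
It fails at once if the padlock is moved by more than 25 mm (distance of padlock from where it was at the start of the episode above 0.025 m).
It fails at once if the door knob is moved by more than 25 mm (distance of door_knob from where it was at the start of the episode above 0.025 m).
It also fails if it takes over 64 s, if anything falls off the work surface, if the arm or the gripper's body presses on something with over 40 N, if the wrist force passes 120 N, or if a joint passes its speed limit or range.

### The arm

A 6-joint arm with a two-finger parallel gripper is mounted at the origin on the work surface. World frame = base frame: x ahead of the robot, y to its left, z up, the work surface at z = 0. Lengths are in m, angles in rad, forces in N, time in s.
With the tool pointing down it reaches from about 0.375 to 0.9 m from the base axis. Payload 3.1 kg.
Tool frame: the origin (TCP) lies midway between the tips of the shut fingers; the grasp point (between the pads) lies 19 mm behind it; z points along the fingers, y is the direction in which the jaws open and shut (so a half turn about z gives the same grasp; the last joint's range is limited). The gripper opens to 87 mm and grips with 3 to 60 N. Pads are 19 mm wide; open, the fingers measure 117 mm over their backs; the gripper's body (75 mm by 190 mm) begins 51 mm behind the grasp point.
Start: joints at [1.125, 0.527, 1.433, -0, 1.181, -0.178], TCP at [0.165, 0.603, 0.223] pointing down, gripper open.
Joint ranges: [-3.08, 3.08], [-0.75, 2.2], [0.22, 2.44], [-1.43, 4.57], [0, 2.65], [-2.85, 2.85]. Speed limits (rad/s): [2.79, 2.79, 3.14, 3.14, 3.14, 3.14].

### API

Orientations are given as a unit quaternion [x, y, z, w].
In Python, from rig import robot gives the robot as it stands.
- The arm moves only by the tool move_arm, never from a script. Its argument "rows" is one flat list of numbers, 7 for each row, row after row: the shift along the world's x, y, z in mm, then the turn, a rotation vector about the world's x, y, z in rad, then the closure, from 0 (fully open) to 1 (shut). A call has 1 to 12 rows; each row shifts and turns the commanded pose from where the row before left it; what a row does not reach is not made up. A row lasts 1/10 s, in which the tool goes at most 50 mm and 8.59 degrees, less where a joint would pass 70% of its speed; a pose out of reach is approached as far as the arm can. A call with a gripper value outside its range is refused whole. The fingers move at their own pace and stop on an object; "grip_force" is the grip in N (left out, the last holds). Time passes only in rows, so rows that do not move let the fingers close. It gives the time, the measured TCP pose, the force and the opening at its end, in the units of the state.
- robot.get_obs(): the state, without advancing time (a new reading comes with each control period).
- robot.camera(name): name is "side" or "top" or "wrist"; returns a dict with "color" (400x640x3 uint8, red, green, blue), "z_map" (400x640 float32, m along the optical axis (not along the pixel's ray), 0 where there is no reading), "camera_matrix" (3x3 intrinsics, pixels), "R" (3x3) and "t" (3): a world point X has camera coordinates R X + t; the wrist camera has in their place "tool_from_camera" (4x4, takes a point from camera to tool coordinates, whose origin is the TCP and whose axes are the flange's). Camera axes: x right, y down, z forward; pixel columns grow to the right and rows downward; lengths in m; the calibration is good to about 2 mm. The wrist camera is an equidistant fisheye: a pixel r from the principal point sees the ray r / f radians off the axis. A picture is of the moment at which its call begins: read the wrist's pose just before it.
- robot.hand_in(): hands the job in, once; it reports no verdict.
Trained networks look in the newest picture that a camera, given by its name, has taken for a name from the list of things; names that differ only in an ending like _2 or _b are one class to them, and where a whole thing is asked for, a point or a joint stands for the part that bears it (a point fixed in the world has none). Each returns a list of dicts, best first, with "conf" (0 to 1); they miss things now and then, are a little off and sometimes report something else, mostly with a low value. They report only what shows in the picture. A call takes as long as a camera call. They do not tell look-alikes from the thing itself.
- robot.search_frame(camera, thing): "at" ([column, row] in pixels, amid what is visible of it).
- robot.spot_point(camera, thing): "at" ([column, row] in pixels: a listed point, or the origin of a listed thing).
The state is a dict: "time": time; "q": joint angles; "joint_velocities": joint speeds; "joint_torque": joint torques, N m; "position": TCP position; "tool_rot": TCP orientation; "ft_force": force on the tool from outside, world axes, zero at the start; "moment": the same for the moment, N m; "grip_width": finger opening in m.
Only numpy, scipy, OpenCV 4.12 (cv2) and the standard library are available. Lean on these libraries where they do the work, as an engineer would, in place of code of your own. Each camera call takes 0.05 s, during which the arm holds its last target.

## Working session

There is one attempt and no reset: what is moved stays moved. The work goes in short steps, Python scripts to look and compute and a tool call to move; the robot and the scene stay as the last step left them, time stands still between calls to the robot, and variables do not carry over. Pictures are saved under pics/ and viewed, and the job is handed in when it is done.

Besides the shell and the picture viewer there is one more tool, called after "Call:" as name(argument=value, ...) on one line, values as JSON. move_arm: Moves the arm, as the interface text tells. Its arguments: {"type":"object","properties":{"rows":{"type":"array","items":{"type":"number"}},"grip_force":{"type":"number"}},"required":["rows"]}

```bash
mkdir -p pics
cat > h.py <<'E'
import numpy as np, cv2
from rig import robot
def cam(n):
    return robot.camera(n)
def save(c,name):
    cv2.imwrite(f'pics/{name}.png',c['color'][:,:,::-1])
def unproj(c,u,v,z=None):
    K=c['camera_matrix'];u=np.asarray(u,float);v=np.asarray(v,float)
    if z is None: z=c['z_map'][v.round().astype(int),u.round().astype(int)]
    p=np.stack([(u-K[0,2])/K[0,0]*z,(v-K[1,2])/K[1,1]*z,z*np.ones_like(u)],-1)
    return (p-c['t'])@c['R']
def cloud(c):
    v,u=np.mgrid[0:400,0:640]
    P=unproj(c,u,v,c['z_map']); return P
E
python3 - <<'E'
from h import *
for n in ['side','top']:
    c=cam(n); save(c,n+'0'); np.savez(n+'0.npz',**c)
    print(n,np.round(c['R'],3).tolist(),c['t'],c['camera_matrix'].tolist())
    for t in ['offcut','oil_bottle','padlock','door_knob','ledge']:
        for d in robot.search_frame(n,t)[:4]:
            a=d['at']; print(t,np.round(a),round(d['conf'],2),np.round(unproj(c,a[0],a[1]),3))
    for t in ['rear_rail','drop_edge','chute_floor','offcut','oil_bottle']:
        for d in robot.spot_point(n,t)[:3]:
            a=d['at']; print('pt',t,np.round(a),round(d['conf'],2),np.round(unproj(c,a[0],a[1]),3))
print(robot.get_obs())
E
```

```text
side [[0.83, -0.557, -0.016], [-0.339, -0.483, -0.807], [0.442, 0.676, -0.59]] [-0.475216    0.24727847  0.83896482] [[384.3750108387143, 0.0, 328.64318382796523], [0.0, 384.3750108387143, 209.362387745178], [0.0, 0.0, 1.0]]
offcut [434. 320.] 0.83 [ 0.579 -0.395  0.004]
offcut [351. 242.] 0.66 [ 0.486 -0.219  0.147]
offcut [280. 312.] 0.63 [ 0.316 -0.189  0.005]
oil_bottle [306. 179.] 0.96 [ 0.496 -0.019  0.2  ]
padlock [423. 227.] 0.87 [ 0.652 -0.266  0.142]
padlock [349. 229.] 0.42 [ 0.528 -0.153  0.12 ]
padlock [348. 242.] 0.23 [ 0.477 -0.22   0.151]
door_knob [397. 209.] 0.6 [ 0.638 -0.193  0.154]
ledge [348. 230.] 0.58 [ 0.526 -0.154  0.119]
pt rear_rail [391. 194.] 0.81 [ 0.704 -0.099  0.121]
pt drop_edge [299. 179.] 0.9 [ 0.486 -0.003  0.194]
pt chute_floor [280. 196.] 0.77 [0.463 0.063 0.12 ]
pt chute_floor [299. 179.] 0.62 [ 0.487 -0.002  0.195]
pt offcut [349. 240.] 0.91 [ 0.482 -0.216  0.151]
pt offcut [442. 330.] 0.74 [ 0.577 -0.422  0.003]
pt offcut [279. 312.] 0.65 [ 0.314 -0.189  0.008]
pt oil_bottle [309. 199.] 0.77 [ 0.5   -0.023  0.141]
top [[-0.0, -1.0, 0.028], [-
[... 891 characters left out ...]
ime': 1.1, 'q': array([ 1.12550143e+00,  5.27469595e-01,  1.43270256e+00,  3.35059760e-06,
        1.18137048e+00, -1.78497291e-01]), 'joint_velocities': array([-4.87672871e-04,  1.37317453e-03,  6.99258630e-05, -1.73736683e-03,
       -2.03416080e-04, -5.34641245e-04]), 'joint_torque': array([ 2.21815199e-04, -4.40022290e+01, -1.76984149e+01,  6.34408998e-02,
        5.02955052e-02, -1.43707348e-05]), 'position': array([0.16474041, 0.60288366, 0.22256628]), 'tool_rot': array([1.33004139e-01, 9.91115482e-01, 2.42806900e-05, 6.20011880e-06]), 'ft_force': array([ 0.07606669, -0.30240306, -1.11892523]), 'moment': array([-0.04948906,  0.00921645,  0.01423601]), 'grip_width': 0.08677703288329269}
```

View pics/top0.png

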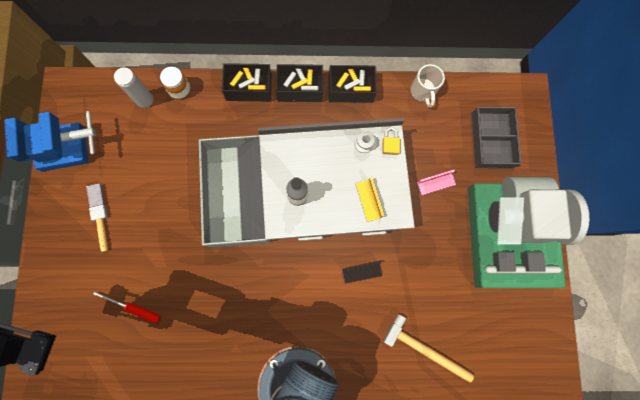

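View pics/side0.png

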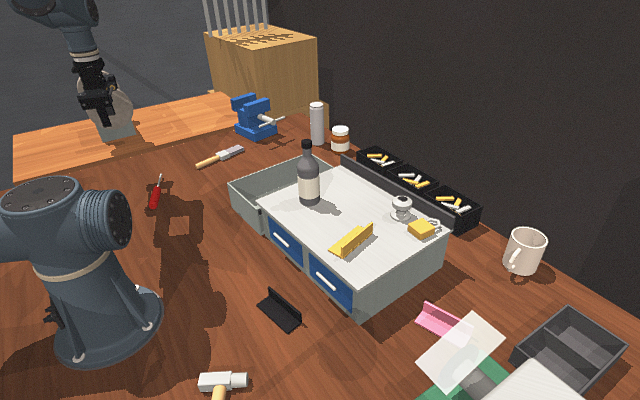

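Run:
```python
from h import *
def ld(n): return dict(np.load(n+'0.npz'))
t=ld('top');s=ld('side')
P=np.concatenate([cloud(t)[t['z_map']>0],cloud(s)[s['z_map']>0]])
C=np.concatenate([t['color'][t['z_map']>0],s['color'][s['z_map']>0]])
np.savez('pc.npz',P=P,C=C)
top=P[(abs(P[:,2]-.12)<.003)&(P[:,0]>.3)&(P[:,1]<.25)]
r=cv2.minAreaRect(top[:,:2].astype(np.float32)); print('ledge top rect',r, len(top))
# raster height maps
g=np.zeros((400,640,3),np.uint8)
for z0,z1,k in[(.117,.123,0),(.124,.16,1),(.16,.3,2)]:
    m=(P[:,2]>z0)&(P[:,2]<z1)
    i=((.85-P[m,0])*800).astype(int); j=((.3-P[m,1])*800).astype(int)
    ok=(i>=0)&(i<400)&(j>=0)&(j<640); g[i[ok],j[ok],k]=255
cv2.imwrite('pics/h0.png',g)
```

```text
ledge top rect ((0.8803688287734985, -0.2495810091495514), (1.2353630065917969, 0.8102644681930542), 8.700971603393555) 21379
```

View pics/h0.png

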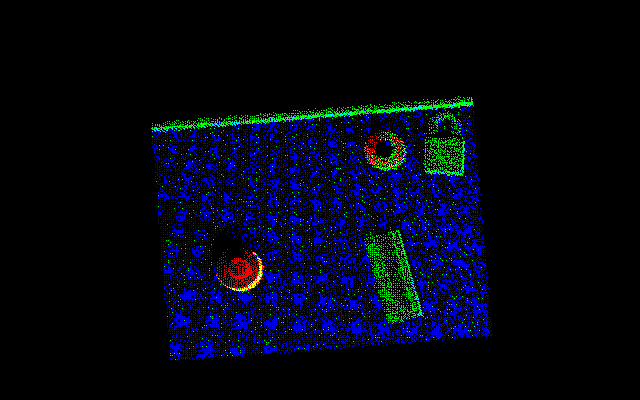

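The top view shows the ledge at (200–412, 125–243), the bottle at (297,190), the brass offcut at (370,200), the knob at (366,140) and the padlock at (391,142). The height map agrees with these. I'll fit exact poses next.

```bash
cat > fit.py <<'E'
from h import *
from scipy.optimize import least_squares
d=np.load('pc.npz');P=d['P'];C=d['C']
roi=(P[:,0]>.38)&(P[:,0]<.76)&(P[:,1]<.13)&(P[:,1]>-.34)
P=P[roi];C=C[roi]
top=P[abs(P[:,2]-.12)<.004]; print('ztop',np.median(top[:,2]))
r=cv2.minAreaRect(top[:,:2].astype(np.float32)); print(r)
# edges: open end & front by binning along
def edges(th):
    ex=np.array([np.cos(th),np.sin(th)]);ey=np.array([-ex[1],ex[0]])
    return top[:,:2]@ex,top[:,:2]@ey
# rail pts
rail=P[(P[:,2]>.14)&(P[:,2]<.158)&(P[:,0]>.66)&(P[:,0]-.69+.095*(P[:,1]-.1)>-.03)]
f=rail[:,1]; 
bins=np.arange(-.28,.1,.02); pts=[]
for b in bins:
    q=rail[(f>=b)&(f<b+.02)&(rail[:,0]>.68)]
    if len(q)>5: pts.append([b+.01,np.percentile(q[:,0],10)])
pts=np.array(pts); a=np.polyfit(pts[:,0],pts[:,1],1); print('rail slope',a, np.abs(np.polyval(a,pts[:,0])-pts[:,1]).max())
th=np.arctan(-a[0]); print('yaw deg',np.degrees(th))
u,v=edges(th)
# y ends
E=[];
for b in np.arange(u.min()+.02,u.max()-.02,.02):
    q=v[(u>=b)&(u<b+.02)]; E.append([q.min(),q.max()])
print('y ends',np.median(E,0)); 
F=[]
for b in np.arange(v.min()+.02,v.max()-.02,.02):
    q=u[(v>=b)&(v<b+.02)]; F.append([q.min(),q.max()])
F=np.median(F,0);E=np.median(E,0);print('x ends',F)
cx_front=F[0]+.15; ux=np.array([np.cos(th),np.sin(th)]);uy=np.array([-ux[1],ux[0]])
railu=np.median(pts[:,1]*ux[0]+pts[:,0]*ux[1]); print('rail-face u',railu,'front-based',F[0]+.29)
o=(F[0]+.15)*ux+(E.mean())*uy; print('origin',o)
L=lambda p:np.stack([(p[...,:2]-o)@ux,(p[...,:2]-o)@uy],-1)
np.savez('led.npz',o=o,th=th)
b=P[(P[:,2]>.13)&(P[:,2]<.21)&(abs(P[:,0]-.505)<.06)&(abs(P[:,1])<.06)]
s=least_squares(lambda p:np.hypot(b[:,0]-p[0],b[:,1]-p[1])-.027,[.51,0],loss='soft_l1',f_scale=.002); print('bottle',s.x,L(s.x),np.std(s.fun),len(b))
q=P[(P[:,2]>.123)&(P[:,2]<.158)&(P[:,0]>.43)&(P[:,0]<.575)&(P[:,1]<-.13)&(P[:,1]>-.25)]
r=cv2.minAreaRect(q[:,:2].astype(np.float32)); print('offcut',r,len(q),L(np.array(r[0])))
hi=q[q[:,2]>.145];c=L(hi);pp=np.polyfit(c[:,0],c[:,1],1);print('upright leg ledge line',pp,c.min(0),c.max(0),'angle',np.degrees(np.arctan(pp[0])))
c=L(q);print('offcut ext',c.min(0),c.max(0)); print(np.round(L(cv2.boxPoints(r)),3).tolist())
for nm,z0,z1,x0,x1,y0,y1 in[('knob',.125,.18,.61,.69,-.215,-.14),('pad',.13,.15,.6,.7,-.3,-.22)]:
    k=P[(P[:,2]>z0)&(P[:,2]<z1)&(P[:,0]>x0)&(P[:,0]<x1)&(P[:,1]>y0)&(P[:,1]<y1)];c=L(k);print(nm,c.min(0),c.max(0))
E
python3 fit.py
```

```text
ztop 0.1195303170554874
((0.5610904693603516, -0.10191304981708527), (0.2970348596572876, 0.4053073227405548), 4.841108322143555)
rail slope [-0.08283779  0.69511017] 0.0005958297545629598
yaw deg 4.735443920990187
y ends [-0.34969615  0.05367069]
x ends [0.4028355 0.6964859]
rail-face u 0.6927585515647082 front-based 0.692835504843572
origin [ 0.5631676  -0.10186814]
bottle [0.51434035 0.00061262] [-0.04020028  0.10616187] 0.00128706615108883 691
offcut ((0.5024783611297607, -0.1896606683731079), (0.14373326301574707, 0.11892599612474442), 0.4106290340423584) 1638 [-0.06772979 -0.08248265]
upright leg ledge line [ 0.19377894 -0.09019423] [-0.11694427 -0.11618058] [-0.00906784 -0.08668779] angle 10.966794952928621
offcut ext [-0.14293115 -0.14631047] [ 0.00811397 -0.02093837]
[[-0.135, -0.018], [-0.144, -0.136], [-0.001, -0.147], [0.008, -0.029]]
knob [ 0.04162883 -0.11349318] [ 0.12046973 -0.0524485 ]
pad [ 0.05304064 -0.18752532] [ 0.1242589  -0.13436809]
```

Run:
```python
from h import *
c=cam('wrist');print(np.round(c['tool_from_camera'],3).tolist(),c['camera_matrix'].tolist());save(c,'w0')
```

```text
[[0.001, -0.966, -0.258, 0.071], [1.0, 0.001, 0.001, 0.0], [-0.0, -0.258, 0.966, -0.163], [0.0, 0.0, 0.0, 1.0]] [[309.70691628693146, 0.0, 320.32726710921565], [0.0, 309.70691628693146, 194.97834976575047], [0.0, 0.0, 1.0]]
```

View pics/w0.png

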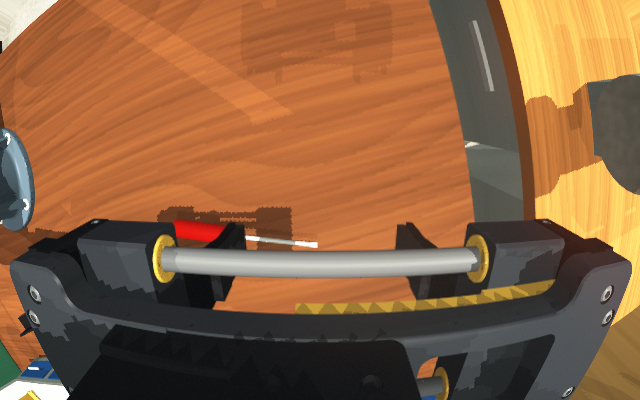

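Call:
move_arm(rows=[25, -49, 0, 0, 0, 0.05, 0.3, 20, -45, 0, 0, 0, 0.05, 0.58, 20, -45, 0, 0, 0, 0.05, 0.58, 20, -45, 0, 0, 0, 0.05, 0.58, 20, -45, 0, 0, 0, 0.05, 0.58, 20, -45, 0, 0, 0, 0.05, 0.58, 20, -45, 0, 0, 0, 0.05, 0.58, 20, -45, 0, 0, 0, 0, 0.58, 20, -45, 0, 0, 0, 0, 0.58])

```text
time: 2.05
position: [0.3482, 0.1967, 0.2229]
tool_rot: [-0.042, 0.999, 0.0, 0.001]
ft_force: [1.4, -0.9, 0.9]
grip_width: 0.0372
```

The wrist view shows only the gripper bar and the bench. The camera sits on the robot side, so tilting is fine.

Call:
move_arm(rows=[10, -45, 0, 0, 0, 0, 0.58, 10, -45, 0, 0, 0, 0, 0.58, 10, -45, 0, 0, 0, 0, 0.58, 10, -45, 0, 0, 0, 0, 0.58, 10, -23, 0, 0.01, -0.122, 0, 0.58, 10, 0, 0, 0.01, -0.122, 0, 0.58, 10, 0, 0, 0.01, -0.122, 0, 0.58, 0, 0, 0, 0.01, -0.122, 0, 0.58, 0, 0, 0, 0.01, -0.122, 0, 0.58, 0, 0, 0, 0, 0, 0, 0.58])

```text
time: 3.05
position: [0.42, 0.0047, 0.2301]
tool_rot: [-0.041, 0.965, 0.017, 0.258]
ft_force: [-0.5, 0.4, -0.4]
grip_width: 0.0365
```

Run:
```python
from h import *
o=robot.get_obs();print(np.round(o['q'],2),o['position'],o['tool_rot'])
c=cam('side');save(c,'side1')
```

```text
[-0.47  0.1   2.29  0.76  0.41 -2.78] [0.41998473 0.00466233 0.23007378] [-0.04067396  0.96523821  0.01693032  0.25763187]
```

View pics/side1.png

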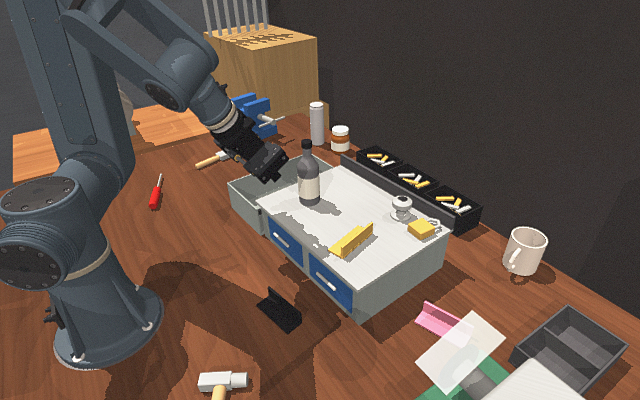

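The side view shows the gripper in front of the bottle, tilted about 30°, with its tip at about (270,175). Next I descend.

Call:
move_arm(rows=[0, -2, -15, 0, 0, 0, 0.58, 0, -2, -15, 0, 0, 0, 0.58, 3, -2, -15, 0, 0, 0, 0.58, 3, -2, -15, 0, 0, 0, 0.58, 3, -2, -15, 0, 0, 0, 0.58, 0, 0, 0, 0, 0, 0, 0.58])

```text
time: 3.7
position: [0.444, 0.0059, 0.1848]
tool_rot: [-0.037, 0.971, 0.009, 0.237]
ft_force: [0.2, 1.2, 0.9]
grip_width: 0.0363
```

Run:
```python
from h import *
o=robot.get_obs();print(np.round(o['q'],2),o['position'],o['tool_rot'])
```

```text
[-0.39  0.26  2.27  0.88  0.27 -2.85] [0.44401271 0.00588852 0.18477535] [-0.0373743   0.97076501  0.00875266  0.23694272]
```

Joint 6 is at its limit. I'll yaw the tool into the arm's natural plane (about −20°) to free it. The bottle is round and the two-finger cradle tolerates that skew.

Call:
move_arm(rows=[-5, 0, 5, 0, 0, -0.12, 0.58, -5, 0, 0, 0, 0, -0.12, 0.58, 0, 0, 0, 0, 0, -0.11, 0.58, 0, 0, 0, 0, 0, 0, 0.58, 0, 0, 0, -0.027, -0.096, 0, 0.58, 0, 0, 0, 0, 0, 0, 0.58])

```text
time: 4.3
position: [0.4369, 0.0104, 0.1906]
tool_rot: [0.055, 0.967, -0.012, 0.248]
ft_force: [-0.2, -0.1, -0.2]
grip_width: 0.0365
```

```bash
cat > st.py <<'E'
from h import *
from scipy.spatial.transform import Rotation as R
o=robot.get_obs();M=R.from_quat(o['tool_rot']).as_matrix()
d=np.load('led.npz');th=d['th'];ux=np.array([np.cos(th),np.sin(th)]);uy=np.array([-ux[1],ux[0]])
print('t',o['time'],'q',np.round(o['q'],2),'p',np.round(o['position'],4),'ledge',np.round([(o['position'][:2]-d['o'])@ux,(o['position'][:2]-d['o'])@uy],4))
print('tilt',np.degrees(np.arccos(-M[2,2])),'jaw yaw',np.degrees(np.arctan2(M[1,1],M[0,1])),'jaw z',M[2,1],'f',np.round(o['ft_force'],1),o['grip_width'])
E
python3 st.py
```

```text
t 4.3 q [-0.3   0.24  2.29  0.69  0.15 -2.42] p [0.4369 0.0104 0.1906] ledge [-0.1166  0.1223]
tilt 28.7099717830786 jaw yaw 83.53299841132312 jaw z 0.0037893439750707886 f [-0.2 -0.1 -0.2] 0.03653802284468296
```

Call:
move_arm(rows=[0, -4, -10, 0, 0, 0, 0.7, 0, -4, -10, 0, 0, 0, 0.7, 0, -4, -10, 0, 0, 0, 0.7, 0, -4, -10, 0, 0, 0, 0.7, 0, 0, -10, 0, 0, 0, 0.7, 0, 0, 0, 0, 0, 0, 0.7])

```text
time: 4.9
position: [0.4454, -0.0007, 0.1613]
tool_rot: [0.055, 0.97, -0.015, 0.236]
ft_force: [0.1, 0.2, 0.2]
grip_width: 0.026
```

```bash
python3 st.py
```

```text
t 4.9 q [-0.32  0.33  2.29  1.1   0.1  -2.85] p [ 0.4454 -0.0007  0.1613] ledge [-0.109   0.1105]
tilt 27.32220867861932 jaw yaw 83.4269996045044 jaw z -0.002923687050515038 f [0.1 0.2 0.2] 0.02602514147099109
```

Joint 6 limits again. I'll move clear over the chute side, go vertical, flip the hand by half a turn, and then tilt again.

Call:
move_arm(rows=[0, 5, 10, 0.014, 0.119, 0, 0.7, -5, 15, 15, 0.014, 0.119, 0, 0.7, -5, 20, 15, 0.014, 0.119, 0, 0.7, 0, 25, 15, 0.014, 0.119, 0, 0.7, 0, 30, 15, 0, 0, 0, 0.7, 0, 30, 0, 0, 0, 0, 0.7, 0, 30, 0, 0, 0, -0.147, 0.7, 0, 10, 0, 0, 0, -0.147, 0.7, 0, 0, 0, 0, 0, -0.147, 0.7, 0, 0, 0, 0, 0, -0.147, 0.7])

```text
time: 5.9
position: [0.455, 0.1386, 0.199]
tool_rot: [0.236, 0.957, 0.007, 0.167]
ft_force: [0.1, -0.6, 0.5]
grip_width: 0.0262
```

```bash
python3 st.py
```

```text
t 5.9 q [ 0.13  0.29  2.04 -0.22  0.51 -0.78] p [0.455  0.1386 0.199 ] ledge [-0.0879  0.2486]
tilt 19.214012305055373 jaw yaw 63.21322613384915 jaw z 0.09179230849199774 f [ 0.1 -0.6  0.5] 0.026151025985187305
```

```bash
cat >> st.py <<'E'
def goal(h,tilt,flip):
    h=np.radians(h);a=np.radians(tilt)
    z=np.array([np.sin(a)*np.cos(h),np.sin(a)*np.sin(h),-np.cos(a)])
    y=np.array([-np.sin(h),np.cos(h),0])*(-1 if flip else 1)
    return np.stack([np.cross(y,z),y,z],1)
def rv(h,tilt,flip):
    r=R.from_matrix(goal(h,tilt,flip)@M.T).as_rotvec(); n=np.linalg.norm(r)
    print('rotvec to',h,tilt,flip,np.round(r,3),'|',round(n,3),'rows',int(np.ceil(n/.145)))
E
cat > a.py <<'E'
from st import *
rv(-27,0,False); rv(4.7,0,True); rv(4.7,38,True)
E
python3 a.py
```

```text
t 5.9 q [ 0.13  0.29  2.04 -0.22  0.51 -0.78] p [0.455  0.1386 0.199 ] ledge [-0.0879  0.2486]
tilt 19.214012305055373 jaw yaw 63.21322613384915 jaw z 0.09179230849199774 f [ 0.1 -0.6  0.5] 0.026151025985187305
rotvec to -27 0 False [0.065 0.329 0.011] | 0.336 rows 3
rotvec to 4.7 0 True [ 0.447  0.037 -2.546] | 2.585 rows 18
rotvec to 4.7 38 True [ 1.278 -0.138 -2.278] | 2.616 rows 19
```

Go vertical first, then spin about z (−2.58 rad in total).

Call:
move_arm(rows=[0, 5, 10, 0.02, 0.11, 0, 0.7, 0, 5, 10, 0.02, 0.11, 0, 0.7, 0, 0, 5, 0.02, 0.11, 0, 0.7, 0, 0, 0, 0, 0, -0.144, 0.7, 0, 0, 0, 0, 0, -0.144, 0.7, 0, 0, 0, 0, 0, -0.144, 0.7, 0, 0, 0, 0, 0, -0.144, 0.7, 0, 0, 0, 0, 0, -0.144, 0.7, 0, 0, 0, 0, 0, -0.144, 0.7, 0, 0, 0, 0, 0, -0.144, 0.7, 0, 0, 0, 0, 0, -0.144, 0.7, 0, 0, 0, 0, 0, -0.144, 0.7])

```text
time: 7.1
position: [0.4552, 0.148, 0.2238]
tool_rot: [0.777, 0.629, -0.002, -0.001]
ft_force: [0.6, -0.3, -0.6]
grip_width: 0.0261
```

Call:
move_arm(rows=[0, 0, 0, 0, 0, -0.144, 0.7, 0, 0, 0, 0, 0, -0.144, 0.7, 0, 0, 0, 0, 0, -0.144, 0.7, 0, 0, 0, 0, 0, -0.144, 0.7, 0, 0, 0, 0, 0, -0.144, 0.7, 0, 0, 0, 0, 0, -0.144, 0.7, 0, 0, 0, 0, 0, -0.144, 0.7, 0, 0, 0, 0, 0, -0.144, 0.7, 0, 0, 0, 0, 0, -0.144, 0.7])

```text
time: 8.0
position: [0.4552, 0.148, 0.2238]
tool_rot: [0.999, 0.033, -0.001, -0.001]
ft_force: [0.0, 0.4, -0.2]
grip_width: 0.0261
```

```bash
python3 a.py
```

```text
t 8.0 q [0.08 0.33 1.79 0.   1.03 1.58] p [0.4552 0.148  0.2238] ledge [-0.087  0.258]
tilt 0.15719767841439994 jaw yaw -86.26294692649759 jaw z -0.0024172332033917925 f [ 0.   0.4 -0.2] 0.026109199963363684
rotvec to -27 0 False [ 1.000e-03 -4.000e-03  2.605e+00] | 2.605 rows 18
rotvec to 4.7 0 True [-0.002 -0.001  0.017] | 0.017 rows 1
rotvec to 4.7 38 True [ 0.047 -0.663  0.015] | 0.665 rows 5
```

Call:
move_arm(rows=[0, 0, 0, 0.009, -0.132, 0, 0.7, 0, 0, 0, 0.009, -0.132, 0, 0.7, 0, 0, 0, 0.009, -0.132, 0, 0.7, 0, 0, 0, 0.009, -0.132, 0, 0.7, 0, 0, 0, 0.009, -0.132, 0, 0.7, -5, -30, 0, 0, 0, 0, 0.7, -5, -30, 0, 0, 0, 0, 0.7, -5, -30, 0, 0, 0, 0, 0.7, 0, -30, 0, 0, 0, 0, 0.7, 0, -30, 0, 0, 0, 0, 0.7, 0, 0, 0, 0, 0, 0, 0.7])

```text
time: 9.1
position: [0.4466, 0.1007, 0.2202]
tool_rot: [0.954, 0.031, 0.3, -0.006]
ft_force: [0.2, 0.2, -0.5]
grip_width: 0.0262
```

```bash
python3 a.py
```

```text
t 9.1 q [-0.07  0.2   2.29  0.93  0.09  0.53] p [0.4466 0.1007 0.2202] ledge [-0.0995  0.2115]
tilt 34.86784874922698 jaw yaw -86.43091876727136 jaw z 0.007955941228040036 f [ 0.2  0.2 -0.5] 0.026191126003235622
rotvec to -27 0 False [-0.795  0.176  2.501] | 2.631 rows 19
rotvec to 4.7 0 True [-0.036  0.607  0.017] | 0.609 rows 5
rotvec to 4.7 38 True [ 0.012 -0.054  0.02 ] | 0.059 rows 1
```

Call:
move_arm(rows=[0, -15, 0, 0, 0, 0, 0.7, 0, -15, 0, 0, 0, 0, 0.7, 0, -15, 0, 0, 0, 0, 0.7, 0, -15, 0, 0, 0, 0, 0.7, 0, -15, 0, 0, 0, 0, 0.7, 0, -15, 0, 0, 0, 0, 0.7, 0, -15, 0, 0, 0, 0, 0.7])

```text
time: 9.8
position: [0.4461, -0.0035, 0.2199]
tool_rot: [0.954, 0.032, 0.299, -0.006]
ft_force: [-0.4, -0.1, 0.4]
grip_width: 0.0261
```

```bash
python3 a.py
```

```text
t 9.8 q [-0.47  0.18  2.32  1.24  0.3  -0.11] p [ 0.4461 -0.0035  0.2199] ledge [-0.1085  0.1077]
tilt 34.77359302292156 jaw yaw -86.25791005119599 jaw z 0.007768005813447873 f [-0.4 -0.1  0.4] 0.026105941911113394
rotvec to -27 0 False [-0.793  0.174  2.499] | 2.628 rows 19
rotvec to 4.7 0 True [-0.037  0.606  0.014] | 0.607 rows 5
rotvec to 4.7 38 True [ 0.012 -0.056  0.017] | 0.059 rows 1
```

Call:
move_arm(rows=[-2, 0, -12, 0, 0, 0, 0.7, -2, 0, -12, 0, 0, 0, 0.7, 0, 0, -12, 0, 0, 0, 0.7, 0, 0, -12, 0, 0, 0, 0.7, 0, 0, -12, 0, 0, 0, 0.7, 0, 0, -12, 0, 0, 0, 0.7, 0, 0, -12, 0, 0, 0, 0.7, 0, 0, 0, 0.012, -0.056, 0.017, 0.7, 0, 0, 0, 0, 0, 0, 0.7])

```text
time: 10.7
position: [0.4565, -0.004, 0.1408]
tool_rot: [0.946, 0.039, 0.321, -0.015]
ft_force: [0.4, -0.1, -0.0]
grip_width: 0.0259
```

```bash
python3 a.py
python3 - <<'E'
from h import *
c=cam('side');cv2.imwrite('pics/s2.png',cv2.resize(c['color'][80:300,180:500,::-1],None,fx=2.4,fy=2.4))
c=cam('top');cv2.imwrite('pics/t2.png',c['color'][:,:,::-1])
E
```

```text
t 10.7 q [-0.49  0.5   2.44  2.36  0.5  -1.33] p [ 0.4565 -0.004   0.1408] ledge [-0.0982  0.1064]
tilt 37.44453795735631 jaw yaw -85.23787877334381 jaw z -0.0037212834090634417 f [ 0.4 -0.1 -0. ] 0.025921592805393946
rotvec to -27 0 False [-0.855  0.163  2.47 ] | 2.618 rows 19
rotvec to 4.7 0 True [-0.057  0.651  0.   ] | 0.654 rows 5
rotvec to 4.7 38 True [-0.003 -0.01  -0.001] | 0.01 rows 1
```

View pics/s2.png

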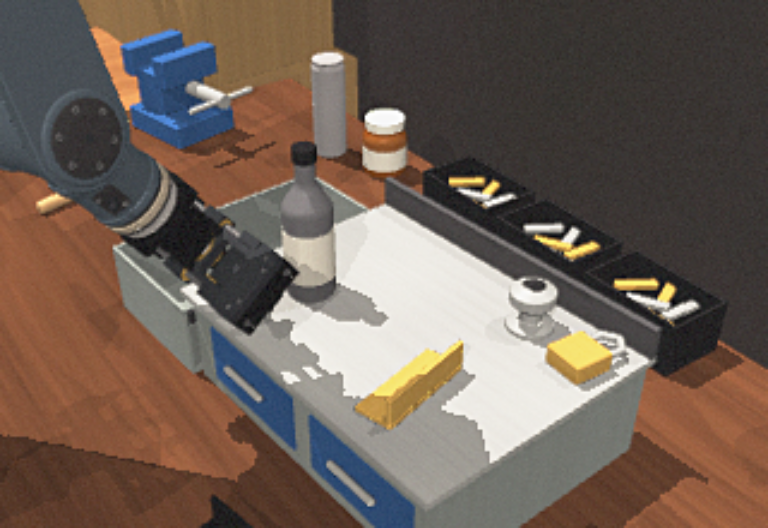

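The side view shows the fingertips low in front of the bottle base, around (270,310). Next I get closer, then lower, then push slowly.

Call:
move_arm(rows=[4, 0, -2, 0, 0, 0, 0.7, 4, 1, -4, 0, 0, 0, 0.7, 4, 0, -4, 0, 0, 0, 0.7, 4, 1, 0, 0, 0, 0, 0.7, 4, 0, 0, 0, 0, 0, 0.7, 4, 0, 0, 0, 0, 0, 0.7])

```text
time: 11.4
position: [0.4802, -0.0024, 0.1314]
tool_rot: [0.946, 0.039, 0.321, -0.014]
ft_force: [-0.4, -0.6, -0.1]
grip_width: 0.0261
```

```bash
python3 st.py
```

```text
t 11.4 q [-0.45  0.53  2.39  2.4   0.47 -1.32] p [ 0.4802 -0.0024  0.1314] ledge [-0.0745  0.106 ]
tilt 37.46854421788786 jaw yaw -85.30969055195864 jaw z -0.0014511768668116522 f [-0.4 -0.6 -0.1] 0.0261354813862411
```

Call:
move_arm(rows=[4, 0, 0, 0, 0, 0, 0.7, 4, 1, 0, 0, 0, 0, 0.7, 4, 0, 0, 0, 0, 0, 0.7, 4, 0, 0, 0, 0, 0, 0.7, 5, 1, 0, 0, 0, 0, 0.7, 5, 0, 0, 0, 0, 0, 0.7, 5, 0, 0, 0, 0, 0, 0.7, 5, 1, 0, 0, 0, 0, 0.7, 5, 0, 0, 0, 0, 0, 0.7])

```text
time: 12.3
position: [0.5213, 0.0006, 0.1313]
tool_rot: [0.946, 0.038, 0.321, -0.014]
ft_force: [-2.1, -0.2, 0.8]
grip_width: 0.0259
```

```bash
python3 st.py
python3 - <<'E'
from h import *
c=cam('side');cv2.imwrite('pics/s3.png',cv2.resize(c['color'][80:300,180:500,::-1],None,fx=2.4,fy=2.4))
E
```

```text
t 12.3 q [-0.38  0.53  2.28  2.32  0.38 -1.17] p [0.5213 0.0006 0.1313] ledge [-0.0332  0.1055]
tilt 37.46580149949536 jaw yaw -85.3211658956417 jaw z -0.0014351056708648592 f [-2.1 -0.2  0.8] 0.02590747177675706
```

View pics/s3.png

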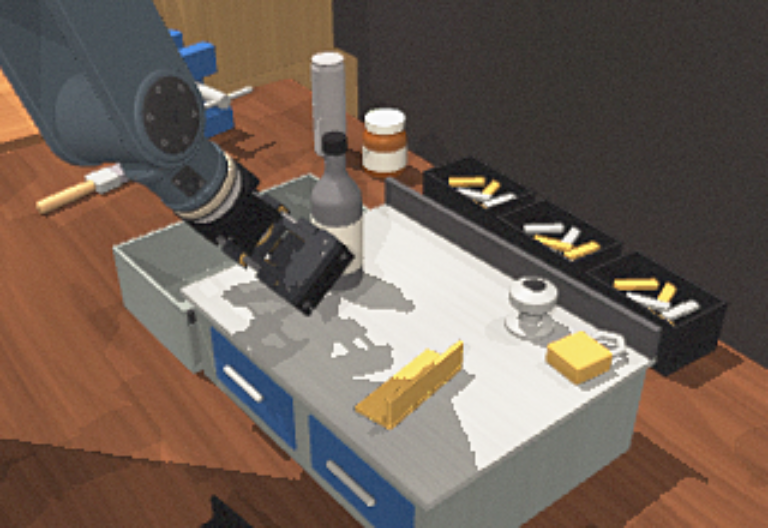

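The bottle is upright at about (337,205) and sliding. Contact force is 2 N.

Call:
move_arm(rows=[5, 0, 0, 0, 0, 0, 0.7, 5, 1, 0, 0, 0, 0, 0.7, 5, 0, 0, 0, 0, 0, 0.7, 5, 0, 0, 0, 0, 0, 0.7, 5, 1, 0, 0, 0, 0, 0.7, 5, 0, 0, 0, 0, 0, 0.7, 5, 1, 0, 0, 0, 0, 0.7, 5, 0, 0, 0, 0, 0, 0.7, 5, 1, 0, 0, 0, 0, 0.7, 5, 0, 0, 0, 0, 0, 0.7, 5, 1, 0, 0, 0, 0, 0.7, 5, 0, 0, 0, 0, 0, 0.7])

```text
time: 13.55
position: [0.5812, 0.0057, 0.1314]
tool_rot: [0.946, 0.038, 0.321, -0.014]
ft_force: [-2.3, -0.6, 0.5]
grip_width: 0.0263
```

Call:
move_arm(rows=[5, 0, 0, 0, 0, 0, 0.7, 5, 1, 0, 0, 0, 0, 0.7, 5, 0, 0, 0, 0, 0, 0.7, 5, 0, 0, 0, 0, 0, 0.7, 5, 1, 0, 0, 0, 0, 0.7, 5, 0, 0, 0, 0, 0, 0.7, 5, 1, 0, 0, 0, 0, 0.7, 3, 0, 0, 0, 0, 0, 0.7, 2, 0, 0, 0, 0, 0, 0.7])

```text
time: 14.45
position: [0.6212, 0.0086, 0.1314]
tool_rot: [0.946, 0.039, 0.321, -0.014]
ft_force: [-2.0, -0.3, 0.2]
grip_width: 0.0256
```

```bash
python3 st.py
python3 - <<'E'
from h import *
c=cam('side');cv2.imwrite('pics/s4.png',cv2.resize(c['color'][80:300,180:500,::-1],None,fx=2.4,fy=2.4))
E
```

```text
t 14.45 q [-0.27  0.57  2.03  1.94  0.23 -0.66] p [0.6212 0.0086 0.1314] ledge [0.0669 0.1053]
tilt 37.480222330456655 jaw yaw -85.30364760350676 jaw z -0.0014737529834705256 f [-2.  -0.3  0.2] 0.025575278138517316
```

View pics/s4.png

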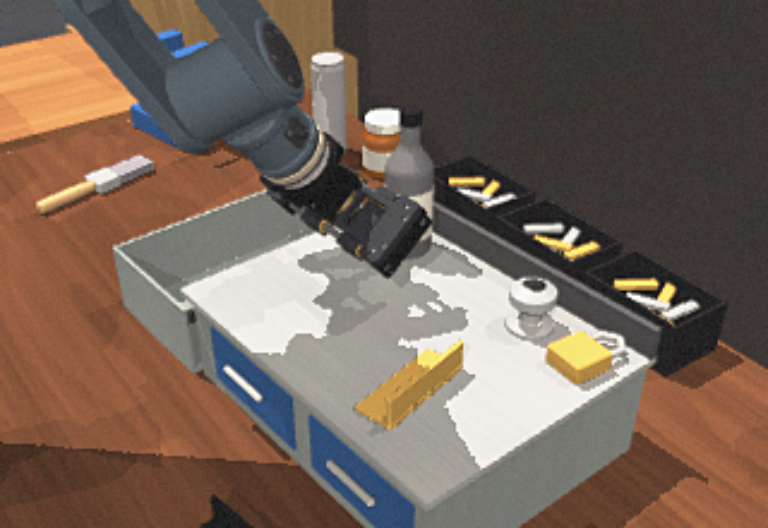

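The bottle is upright at about (410,180). It needs roughly 13–15 mm more, so I'll inch forward and watch for the force rise.

Call:
move_arm(rows=[3, 0, 0, 0, 0, 0, 0.7, 3, 0, 0, 0, 0, 0, 0.7, 3, 1, 0, 0, 0, 0, 0.7, 2, 0, 0, 0, 0, 0, 0.7, 0, 0, 0, 0, 0, 0, 0.7])

```text
time: 15.0
position: [0.6324, 0.0095, 0.1315]
tool_rot: [0.946, 0.039, 0.321, -0.014]
ft_force: [-0.9, -0.1, 0.1]
grip_width: 0.0265
```

Call:
move_arm(rows=[1, 0, 0, 0, 0, 0, 0.7, 1, 0, 0, 0, 0, 0, 0.7])

```text
time: 15.2
position: [0.6337, 0.0096, 0.1313]
tool_rot: [0.946, 0.038, 0.321, -0.014]
ft_force: [-3.1, -0.6, 0.4]
grip_width: 0.0261
```

Call:
move_arm(rows=[1, 0, 0, 0, 0, 0, 0.7, 1, 0, 0, 0, 0, 0, 0.7])

```text
time: 15.4
position: [0.6358, 0.0096, 0.1313]
tool_rot: [0.946, 0.038, 0.321, -0.014]
ft_force: [-3.2, -0.9, 0.2]
grip_width: 0.0264
```

```bash
python3 st.py
```

```text
t 15.4 q [-0.26  0.58  1.99  1.84  0.22 -0.55] p [0.6358 0.0096 0.1313] ledge [0.0816 0.1051]
tilt 37.46153678191968 jaw yaw -85.32242389423526 jaw z -0.0015687008661117788 f [-3.2 -0.9  0.2] 0.026421429111384384
```

Call:
move_arm(rows=[1, 0, 0, 0, 0, 0, 0.7, 1, 0, 0, 0, 0, 0, 0.7])

```text
time: 15.6
position: [0.6379, 0.0096, 0.1314]
tool_rot: [0.946, 0.038, 0.321, -0.014]
ft_force: [-2.0, -0.2, 0.5]
grip_width: 0.0259
```

```bash
cat > bot.py <<'E'
from h import *
from scipy.optimize import least_squares
import sys
d=np.load('led.npz');th=d['th'];ux=np.array([np.cos(th),np.sin(th)]);uy=np.array([-ux[1],ux[0]])
for n in ['top','side']:
    c=cam(n);save(c,'b_'+n+sys.argv[1]);P=cloud(c)[c['z_map']>0]
    l=np.stack([(P[:,:2]-d['o'])@ux,(P[:,:2]-d['o'])@uy,P[:,2]],1)
    b=l[(l[:,2]>.245)&(l[:,2]<.31)&(l[:,0]>.06)&(l[:,0]<.16)&(abs(l[:,1]-.1)<.05)]
    print(n,'neck/cap',b.min(0),b.max(0),b.mean(0),len(b))
E
python3 bot.py 1
```

```text
top neck/cap [0.09784548 0.09174135 0.24501356] [0.12604105 0.11972189 0.2946395 ] [0.11005263 0.10597421 0.27609026] 165
side neck/cap [0.09875452 0.08859655 0.24501135] [0.12346289 0.11684386 0.28972669] [0.10799844 0.09839687 0.27029613] 175
```

View pics/b_top1.png

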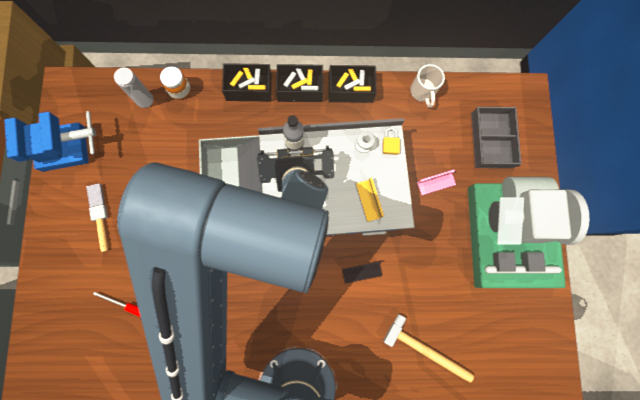

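The bottle is at ledge x ≈ 0.11 (about 0.112 from finger geometry, 0.110 from the cap), which is at the rail and upright. In the top view its cap is at (292,125). I'll retract and lift.

Call:
move_arm(rows=[-4, 0, 0, 0, 0, 0, 0.7, -8, -1, 0, 0, 0, 0, 0.7, -15, -1, 0, 0, 0, 0, 0.7, -20, -2, 0, 0, 0, 0, 0.7, -20, -2, 15, 0, 0, 0, 0.7, -20, -10, 20, 0, 0, 0, 0.7, -10, -20, 20, -0.01, 0.132, 0, 0.4, -10, -20, 20, -0.01, 0.132, 0, 0.4, 0, -20, 20, -0.01, 0.132, 0, 0.4, 0, -20, 0, -0.01, 0.132, 0, 0.4, 0, -20, 0, -0.01, 0.132, 0, 0.4, 0, 0, 0, 0, 0, 0, 0.4])

```text
time: 16.9
position: [0.5662, -0.0096, 0.1893]
tool_rot: [0.966, 0.058, 0.247, -0.058]
ft_force: [0.2, -0.6, 0.8]
grip_width: 0.0519
```

```bash
cat > a.py <<'E'
from st import *
rv(4.7,0,True); rv(-74.3,0,True)
E
python3 a.py; python3 bot.py 2
```

```text
t 16.9 q [-0.39  0.39  1.99  0.76  0.46  0.43] p [ 0.5662 -0.0096  0.1893] ledge [0.0106 0.0917]
tilt 29.346249962644215 jaw yaw -81.9270329354079 jaw z -0.0834983130904414 f [ 0.2 -0.6  0.8] 0.05188345277441971
rotvec to 4.7 0 True [-0.138  0.493 -0.036] | 0.514 rows 4
rotvec to -74.3 0 True [ 0.226  0.509 -1.383] | 1.491 rows 11
top neck/cap [0.10082205 0.09174109 0.24533901] [0.12580235 0.12170929 0.2937284 ] [0.11065585 0.10642584 0.27686022] 158
side neck/cap [0.0994857  0.09041123 0.24557537] [0.12209965 0.11388335 0.28962259] [0.10808909 0.09840128 0.27057896] 173
```

View pics/b_side2.png

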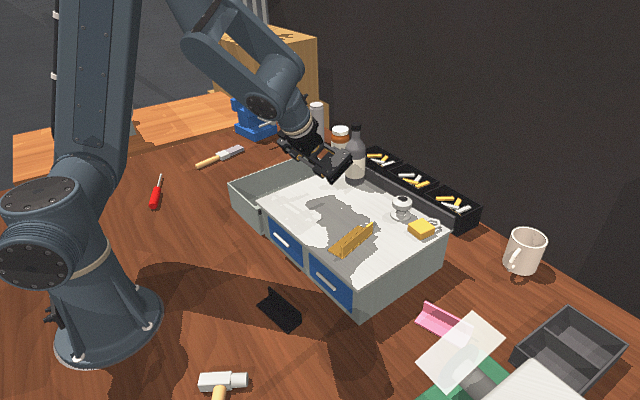

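The bottle stands free at the rail, at (355,155) in the side view. Next I untilt while backing off.

Call:
move_arm(rows=[-12, -5, 8, -0.03, 0.12, 0, 0.4, -12, -5, 8, -0.034, 0.124, -0.01, 0.4, -12, -5, 8, -0.034, 0.124, -0.01, 0.4, -12, -10, 8, -0.034, 0.124, -0.01, 0.4, -5, -20, 0, 0, 0, 0, 0.4, 0, -20, 0, 0, 0, 0, 0.4, 0, -20, 0, 0, 0, -0.1, 0.4, 0, -20, 0, 0, 0, -0.14, 0.4, 0, -20, 0, 0, 0, -0.14, 0.4, 0, -20, 0, 0, 0, -0.14, 0.4, 0, -20, 0, 0, 0, -0.14, 0.4])

```text
time: 18.1
position: [0.5158, -0.1641, 0.2137]
tool_rot: [0.959, -0.282, 0.034, -0.011]
ft_force: [-0.3, -0.2, 0.7]
grip_width: 0.0523
```

```bash
python3 a.py
```

```text
t 18.1 q [-0.54  0.4   1.7   0.05  0.98  1.58] p [ 0.5158 -0.1641  0.2137] ledge [-0.0523 -0.0581]
tilt 4.1001753510456185 jaw yaw -122.76595639252555 jaw z -0.04042365013184557 f [-0.3 -0.2  0.7] 0.05232384985363299
rotvec to 4.7 0 True [-0.025  0.068  0.655] | 0.659 rows 5
rotvec to -74.3 0 True [ 0.024  0.069 -0.723] | 0.727 rows 6
```

Call:
move_arm(rows=[1, -15, 0, 0.004, 0.011, -0.12, 0.4, 1, -15, 0, 0.004, 0.011, -0.12, 0.4, 1, -15, 0, 0.004, 0.011, -0.12, 0.4, 1, -15, 0, 0.004, 0.011, -0.12, 0.4, 1, -15, 0, 0.004, 0.011, -0.12, 0.4, 0, -12, 0, 0.004, 0.012, -0.12, 0.4, 0, 0, 0, 0, 0, 0, 0.4])

```text
time: 18.8
position: [0.5218, -0.2523, 0.2136]
tool_rot: [0.799, -0.601, 0.0, 0.001]
ft_force: [-0.1, 0.2, 0.2]
grip_width: 0.052
```

```bash
python3 a.py
python3 - <<'E'
from h import *
c=cam('side');cv2.imwrite('pics/s5.png',cv2.resize(c['color'][80:300,180:500,::-1],None,fx=2.4,fy=2.4))
E
```

```text
t 18.8 q [-0.64  0.48  1.56 -0.    1.11  2.22] p [ 0.5218 -0.2523  0.2136] ledge [-0.0537 -0.1465]
tilt 0.0678135836382792 jaw yaw -163.84476421702513 jaw z 0.0006185719765914212 f [-0.1  0.2  0.2] 0.0519698546604919
rotvec to 4.7 0 True [1.000e-03 1.000e-03 1.371e+00] | 1.371 rows 10
rotvec to -74.3 0 True [ 0.001 -0.    -0.008] | 0.008 rows 1
```

View pics/s5.png

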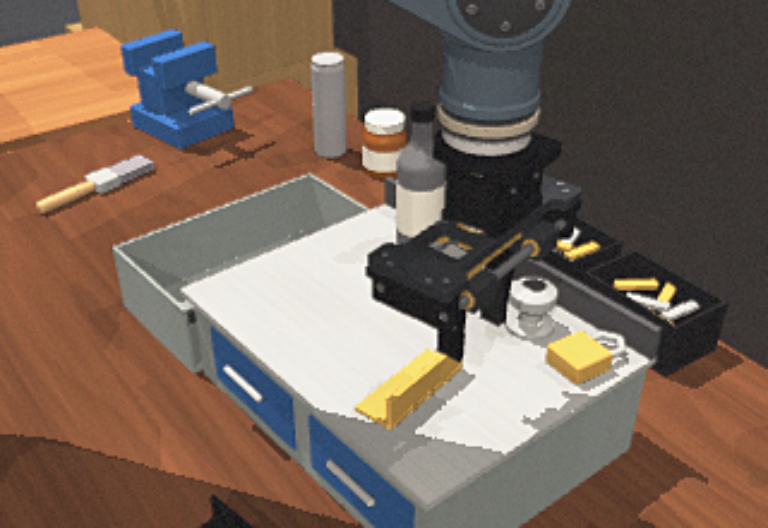

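The gripper is behind the upright leg. The finger is at (450,330) and stands clear of the knob at (532,300). I'll descend.

Call:
move_arm(rows=[0, 0, -20, 0, 0, 0, 0.4, 0, 0, -20, 0, 0, 0, 0.4, 0, 0, -20, 0, 0, 0, 0.4, 0, 0, -12, 0, 0, 0, 0.4, 0, 0, -7, 0, 0, 0, 0.4, 0, 0, 0, 0, 0, 0, 0.4])

```text
time: 19.45
position: [0.5212, -0.2516, 0.1349]
tool_rot: [0.8, -0.6, -0.0, 0.002]
ft_force: [-0.3, -0.0, 0.1]
grip_width: 0.052
```

```bash
python3 a.py
python3 - <<'E'
from h import *
c=cam('side');cv2.imwrite('pics/s6.png',cv2.resize(c['color'][80:300,180:500,::-1],None,fx=2.4,fy=2.4))
E
```

```text
t 19.45 q [-0.64  0.58  1.63 -0.    0.93  2.22] p [ 0.5212 -0.2516  0.1349] ledge [-0.0542 -0.1457]
tilt 0.22355067467214426 jaw yaw -163.79357737394028 jaw z 0.0032379349561328027 f [-0.3 -0.   0.1] 0.05199899004181443
rotvec to 4.7 0 True [ 0.004 -0.     1.37 ] | 1.37 rows 10
rotvec to -74.3 0 True [ 0.003 -0.003 -0.009] | 0.01 rows 1
```

View pics/s6.png

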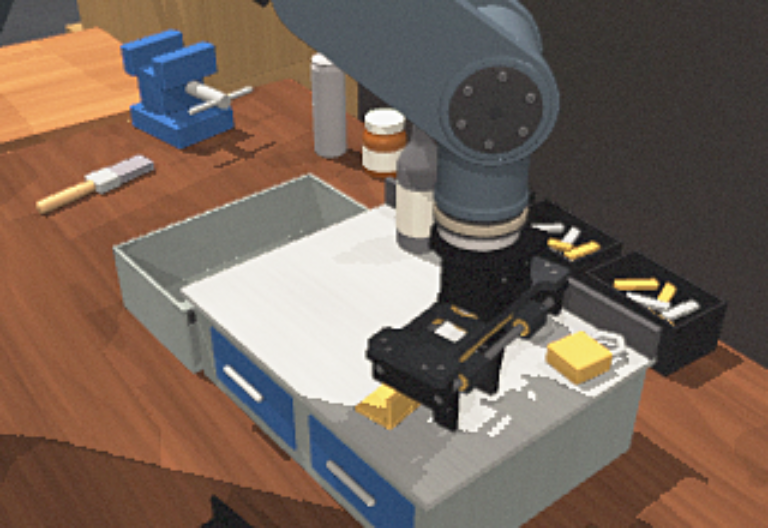

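Call:
move_arm(rows=[-2, 8, 0, 0, 0, 0, 0.4, -2, 8, 0, 0, 0, 0, 0.4, -2, 7, 0, 0, 0, 0, 0.4, -1, 5, 0, 0, 0, 0, 0.4, -1, 5, 0, 0, 0, 0, 0.4, -1, 5, 0, 0, 0, 0, 0.4, 0, 6, 0, 0, 0, -0.02, 0.4, -1, 6, 0, 0, 0, -0.02, 0.4, 0, 6, 0, 0, 0, -0.02, 0.4, -1, 6, 0, 0, 0, -0.02, 0.4])

```text
time: 20.5
position: [0.5113, -0.1908, 0.1361]
tool_rot: [0.774, -0.633, 0.002, 0.002]
ft_force: [0.9, -4.3, 2.6]
grip_width: 0.0523
```

```bash
python3 a.py
python3 - <<'E'
from h import *
c=cam('side');cv2.imwrite('pics/s7.png',cv2.resize(c['color'][80:300,180:500,::-1],None,fx=2.4,fy=2.4))
E
```

```text
t 20.5 q [-0.56  0.54  1.72 -0.01  0.88  2.39] p [ 0.5113 -0.1908  0.1361] ledge [-0.059  -0.0844]
tilt 0.3537894183317963 jaw yaw -168.54172829611227 jaw z 0.0014112232628015853 f [ 0.9 -4.3  2.6] 0.052342467609795794
rotvec to 4.7 0 True [0.005 0.004 1.453] | 1.453 rows 11
rotvec to -74.3 0 True [0.006 0.    0.074] | 0.074 rows 1
```

View pics/s7.png

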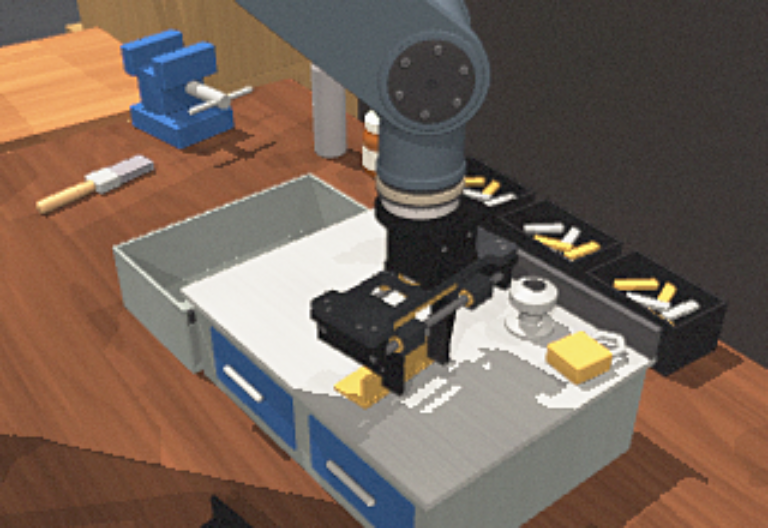

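The offcut is sliding (4 N, front tip at (365,385)), but joint 6 would run past its range further along. I'll back off, lift, and turn the hand half a turn (same jaw line).

Call:
move_arm(rows=[1, -6, 0, 0, 0, 0, 0.4, 1, -10, 0, 0, 0, 0, 0.4, 1, -10, 20, 0, 0, 0, 0.4, 0, 0, 25, 0, 0, 0, 0.4, 0, 0, 25, 0, 0, 0.145, 0.4, 0, 0, 0, 0, 0, 0.145, 0.4, 0, 0, 0, 0, 0, 0.145, 0.4, 0, 0, 0, 0, 0, 0.145, 0.4, 0, 0, 0, 0, 0, 0.145, 0.4, 0, 0, 0, 0, 0, 0.145, 0.4, 0, 0, 0, 0, 0, 0.145, 0.4, 0, 0, 0, 0, 0, 0.145, 0.4])

```text
time: 21.75
position: [0.5132, -0.2166, 0.2051]
tool_rot: [0.995, -0.102, 0.001, 0.0]
ft_force: [0.4, 0.3, -0.4]
grip_width: 0.0522
```

Call:
move_arm(rows=[0, 0, 0, 0, 0, 0.145, 0.4, 0, 0, 0, 0, 0, 0.145, 0.4, 0, 0, 0, 0, 0, 0.145, 0.4, 0, 0, 0, 0, 0, 0.145, 0.4, 0, 0, 0, 0, 0, 0.145, 0.4, 0, 0, 0, 0, 0, 0.145, 0.4, 0, 0, 0, 0, 0, 0.145, 0.4, 0, 0, 0, 0, 0, 0.145, 0.4, 0, 0, 0, 0, 0, 0.145, 0.4, 0, 0, 0, 0, 0, 0.145, 0.4, 0, 0, 0, 0, 0, 0.145, 0.4, 0, 0, 0, 0, 0, 0.145, 0.4])

```text
time: 22.95
position: [0.5132, -0.2166, 0.2051]
tool_rot: [0.719, 0.695, 0.003, -0.002]
ft_force: [-0.2, -0.1, -0.6]
grip_width: 0.0519
```

```bash
cat > a.py <<'E'
from st import *
rv(-85.3+6.5,0,False)
rv(-85.3,0,False)
E
python3 a.py
```

```text
t 22.95 q [-0.6   0.46  1.62  0.01  1.06 -0.57] p [ 0.5132 -0.2166  0.2051] ledge [-0.0593 -0.1102]
tilt 0.36965345083112433 jaw yaw -2.0004858477895007 jaw z 0.0008364469074985132 f [-0.2 -0.1 -0.6] 0.051884717959484586
rotvec to -78.8 0 False [-0.006  0.     0.23 ] | 0.23 rows 2
rotvec to -85.3 0 False [-0.006  0.001  0.117] | 0.117 rows 1
```

Call:
move_arm(rows=[0, 0, 0, -0.006, 0, 0.117, 0.4, 0, 0, -20, 0, 0, 0, 0.4, 0, 0, -20, 0, 0, 0, 0.4, 0, 0, -20, 0, 0, 0, 0.4, 0, 0, -9, 0, 0, 0, 0.4, -1, 7, 0, 0, 0, 0, 0.4, -1, 6, 0, 0, 0, 0, 0.4, 0, 6, 0, 0, 0, 0, 0.4, -1, 6, 0, 0, 0, 0, 0.4, 0, 6, 0, 0, 0, 0, 0.4, -1, 6, 0, 0, 0, 0, 0.4, 0, 6, 0, 0, 0, 0, 0.4])

```text
time: 24.15
position: [0.5107, -0.1744, 0.1376]
tool_rot: [0.679, 0.734, 0.0, 0.003]
ft_force: [-1.1, -5.6, 2.8]
grip_width: 0.0526
```

```bash
python3 a.py
python3 - <<'E'
from h import *
c=cam('side');cv2.imwrite('pics/s8.png',cv2.resize(c['color'][80:300,180:500,::-1],None,fx=2.4,fy=2.4))
E
```

```text
t 24.15 q [-0.54  0.53  1.73 -0.    0.87 -0.61] p [ 0.5107 -0.1744  0.1376] ledge [-0.0582 -0.0679]
tilt 0.3828812443017068 jaw yaw 4.432080366300853 jaw z 0.004804746076128125 f [-1.1 -5.6  2.8] 0.052550525233311794
rotvec to -78.8 0 False [0.004 0.005 0.118] | 0.118 rows 1
rotvec to -85.3 0 False [0.004 0.005 0.005] | 0.008 rows 1
```

View pics/s8.png

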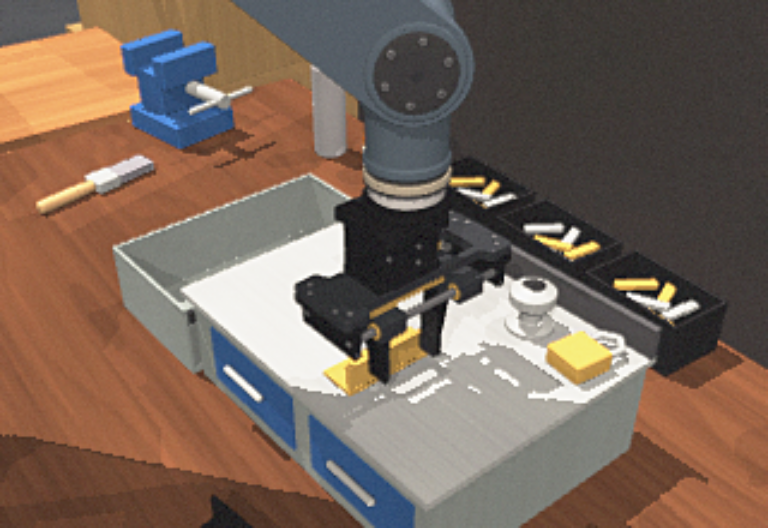

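Good contact; the fingers straddle the middle of the offcut. I continue along the ledge.

Call:
move_arm(rows=[-1, 8, 0, 0, 0, 0, 0.4, 0, 8, 0, 0, 0, 0, 0.4, -1, 8, 0, 0, 0, 0, 0.4, -1, 8, 0, 0, 0, 0, 0.4, 0, 8, 0, 0, 0, 0, 0.4, -1, 8, 0, 0, 0, 0, 0.4, -1, 8, 0, 0, 0, 0, 0.4, 0, 8, 0, 0, 0, 0, 0.4, -1, 8, 0, 0, 0, 0, 0.4, -1, 8, 0, 0, 0, 0, 0.4, -1, 8, 0, 0, 0, 0, 0.4, 0, 8, 0, 0, 0, 0, 0.4])

```text
time: 25.4
position: [0.5029, -0.0784, 0.1375]
tool_rot: [0.679, 0.734, 0.0, 0.003]
ft_force: [0.5, -5.7, 4.5]
grip_width: 0.0524
```

```bash
python3 a.py
python3 - <<'E'
from h import *
c=cam('side');cv2.imwrite('pics/s9.png',cv2.resize(c['color'][80:300,180:500,::-1],None,fx=2.4,fy=2.4))
E
```

```text
t 25.4 q [-0.37  0.5   1.81 -0.    0.83 -0.45] p [ 0.5029 -0.0784  0.1375] ledge [-0.0581  0.0283]
tilt 0.3693448654179503 jaw yaw 4.424184459587792 jaw z 0.0049027085648700765 f [ 0.5 -5.7  4.5] 0.05236476564851041
rotvec to -78.8 0 False [0.003 0.005 0.118] | 0.118 rows 1
rotvec to -85.3 0 False [0.004 0.005 0.005] | 0.008 rows 1
```

View pics/s9.png

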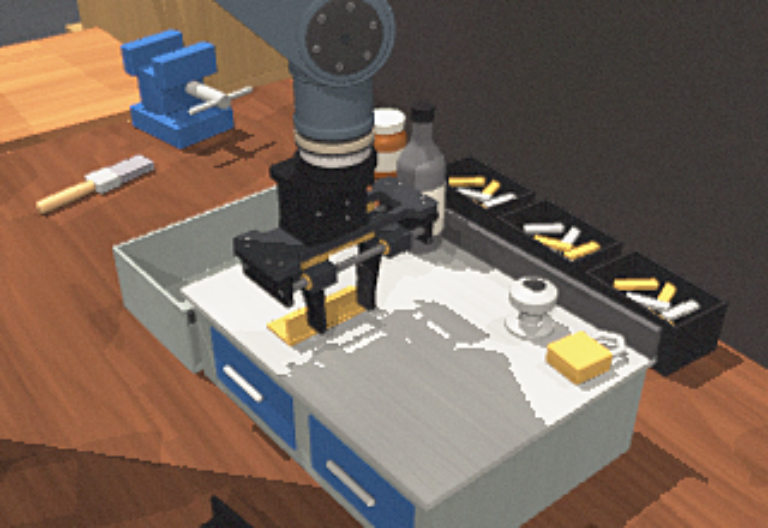

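The offcut is square and sliding, at about (320,310). The body's far end is roughly 45 mm short of the bottle.

Call:
move_arm(rows=[-1, 8, 0, 0, 0, 0, 0.4, 0, 8, 0, 0, 0, 0, 0.4, -1, 8, 0, 0, 0, 0, 0.4, -1, 8, 0, 0, 0, 0, 0.4, 0, 8, 0, 0, 0, 0, 0.4, -1, 8, 0, 0, 0, 0, 0.4, -1, 8, 0, 0, 0, 0, 0.4, 0, 8, 0, 0, 0, 0, 0.4, -1, 8, 0, 0, 0, 0, 0.4, -1, 8, 0, 0, 0, 0, 0.4, -1, 8, 0, 0, 0, 0, 0.4, 0, 8, 0, 0, 0, 0, 0.4])

```text
time: 26.65
position: [0.4943, 0.0177, 0.1373]
tool_rot: [0.679, 0.734, 0.0, 0.002]
ft_force: [0.4, -6.4, 4.5]
grip_width: 0.0524
```

Call:
move_arm(rows=[-1, 7, 0, 0, 0, 0, 0.4, 0, 7, 0, 0, 0, 0, 0.4, -1, 7, 0, 0, 0, 0, 0.4, 0, 7, 0, 0, 0, 0, 0.4, -1, 7, 0, 0, 0, 0, 0.4, 0, 7, 0, 0, 0, 0, 0.4])

```text
time: 27.25
position: [0.4912, 0.0595, 0.1374]
tool_rot: [0.679, 0.734, -0.0, 0.002]
ft_force: [-0.6, -7.2, 6.0]
grip_width: 0.0525
```

```bash
python3 a.py
python3 - <<'E'
from h import *
c=cam('side');cv2.imwrite('pics/s10.png',cv2.resize(c['color'][80:300,180:500,::-1],None,fx=2.4,fy=2.4))
E
```

```text
t 27.25 q [-0.1   0.49  1.84 -0.    0.81 -0.18] p [0.4912 0.0595 0.1374] ledge [-0.0584  0.1668]
tilt 0.28461076636418337 jaw yaw 4.455086618020656 jaw z 0.0032203986529760996 f [-0.6 -7.2  6. ] 0.052482297073926536
rotvec to -78.8 0 False [0.003 0.004 0.118] | 0.118 rows 1
rotvec to -85.3 0 False [0.004 0.004 0.004] | 0.007 rows 1
```

View pics/s10.png

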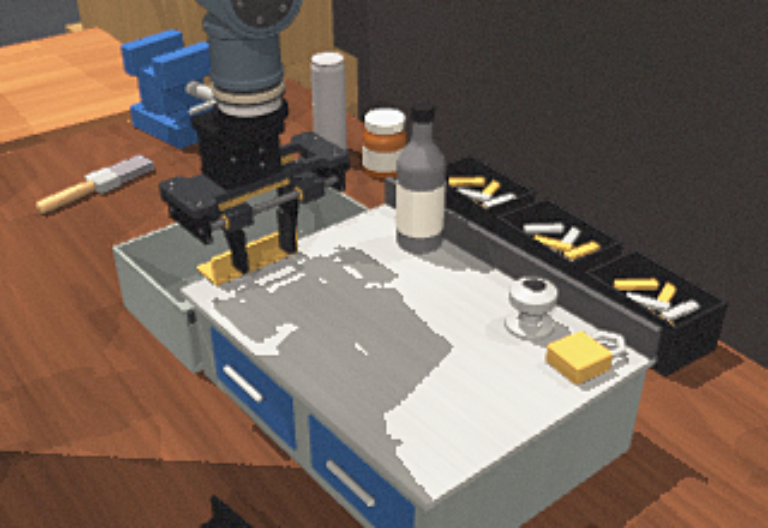

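The offcut overhangs the edge at (245,258). I push it over.

Call:
move_arm(rows=[-1, 7, 0, 0, 0, 0, 0.4, 0, 7, 0, 0, 0, 0, 0.4, -1, 7, 0, 0, 0, 0, 0.4, 0, 7, 0, 0, 0, 0, 0.4, -1, 7, 0, 0, 0, 0, 0.4, 0, 5, 0, 0, 0, 0, 0.4, 0, 0, 0, 0, 0, 0, 0.4])

```text
time: 28.0
position: [0.4873, 0.1013, 0.1365]
tool_rot: [0.679, 0.734, 0.0, 0.001]
ft_force: [0.2, 1.2, -0.4]
grip_width: 0.0523
```

```bash
python3 a.py
python3 - <<'E'
from h import *
c=cam('side');cv2.imwrite('pics/s11.png',cv2.resize(c['color'][80:300,180:500,::-1],None,fx=2.4,fy=2.4))
E
```

```text
t 28.0 q [-0.02  0.49  1.83 -0.    0.82 -0.1 ] p [0.4873 0.1013 0.1365] ledge [-0.0588  0.2087]
tilt 0.12079658160094078 jaw yaw 4.473006525240297 jaw z 0.0016762744233104765 f [ 0.2  1.2 -0.4] 0.05231023050215528
rotvec to -78.8 0 False [0.001 0.002 0.117] | 0.117 rows 1
rotvec to -85.3 0 False [0.001 0.002 0.004] | 0.004 rows 1
```

View pics/s11.png

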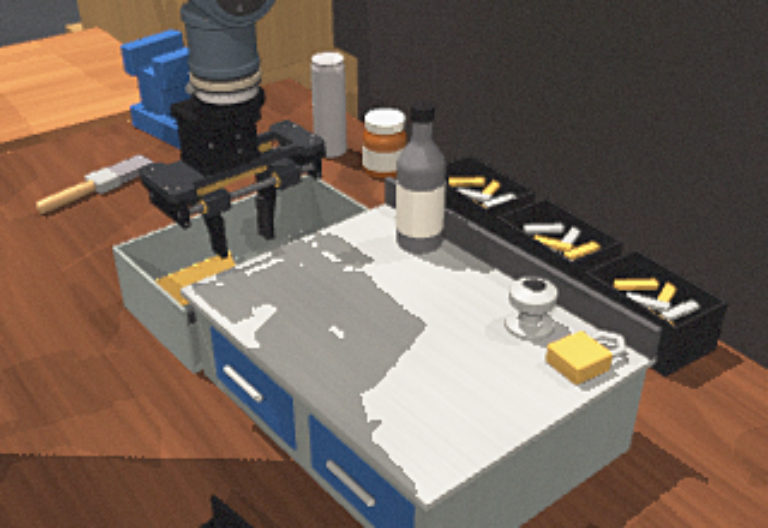

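The offcut has dropped into the chute at (200,275). I'll lift, move back over the ledge front and check from above.

Call:
move_arm(rows=[0, -10, 10, 0, 0, 0, 0.4, 0, -10, 20, 0, 0, 0, 0.4, 0, -20, 25, 0, 0, 0, 0.4, 0, -30, 20, 0, 0, 0, 0.4, -10, -30, 0, 0, 0, 0, 0.4, -10, -30, 0, 0, 0, 0, 0.4, -10, -30, 0, 0, 0, 0, 0.4, 0, -30, 0, 0, 0, 0, 0.4, 0, -30, 0, 0, 0, 0, 0.4, 0, 0, 0, 0, 0, 0, 0.4])

```text
time: 29.05
position: [0.4585, -0.1241, 0.2128]
tool_rot: [0.681, 0.732, 0.0, 0.003]
ft_force: [-0.3, 0.2, 0.1]
grip_width: 0.0523
```

```bash
python3 st.py; python3 bot.py 3
python3 - <<'E'
from h import *
d=np.load('led.npz');th=d['th'];ux=np.array([np.cos(th),np.sin(th)]);uy=np.array([-ux[1],ux[0]])
for n in ['top','side']:
    c=cam(n);m=c['z_map']>0;P=cloud(c)[m];hsv=cv2.cvtColor(c['color'],cv2.COLOR_RGB2HSV)[m]
    l=np.stack([(P[:,:2]-d['o'])@ux,(P[:,:2]-d['o'])@uy,P[:,2]],1)
    k=(hsv[:,1]>110)&(hsv[:,0]>15)&(hsv[:,0]<32)&(abs(l[:,0])<.16)&(l[:,1]>.17)&(l[:,1]<.4)
    b=l[k]; 
    if len(b): print(n,'offcut',len(b),b.min(0),b.max(0),np.median(b,0))
    for nm,z0,z1,x0,x1,y0,y1 in[('knob',.125,.18,.02,.13,-.13,-.03),('pad',.13,.15,.02,.13,-.2,-.125)]:
        q=l[(l[:,2]>z0)&(l[:,2]<z1)&(l[:,0]>x0)&(l[:,0]<x1)&(l[:,1]>y0)&(l[:,1]<y1)]
        if len(q): print(n,nm,q.min(0),q.max(0))
E
```

```text
t 29.05 q [-0.5   0.34  1.81 -0.    0.98 -0.57] p [ 0.4585 -0.1241  0.2128] ledge [-0.1062 -0.0135]
tilt 0.387464097810274 jaw yaw 4.133418643515266 jaw z 0.004901584533889822 f [-0.3  0.2  0.1] 0.052309670043253854
top neck/cap [0.09813247 0.09212809 0.24512059] [0.12618138 0.11958504 0.29506701] [0.11049656 0.10653917 0.27660456] 157
side neck/cap [0.09859747 0.09024496 0.24514078] [0.12358415 0.11309033 0.290071  ] [0.10803521 0.09849346 0.2702403 ] 172
top offcut 530 [-0.11457199  0.32238939  0.00115823] [-0.00532517  0.36483356  0.04731822] [-0.0610661   0.34375277  0.01415822]
top knob [ 0.02614767 -0.12844997  0.12506404] [ 0.12923323 -0.04832062  0.17487133]
top pad [ 0.05576421 -0.18050716  0.13003582] [ 0.12901973 -0.13423781  0.1488902 ]
side offcut 123 [-0.11116843  0.31645714  0.00582921] [0.13667659 0.37183422 0.04068764] [-0.0724335   0.32128799  0.03500248]
side knob [ 0.06619803 -0.11333866  0.12503481] [ 0.11453601 -0.06651112  0.16967086]
side pad [ 0.05333379 -0.18817286  0.13001911] [ 0.12954259 -0.13948817  0.1433223 ]
```

View pics/b_top3.png

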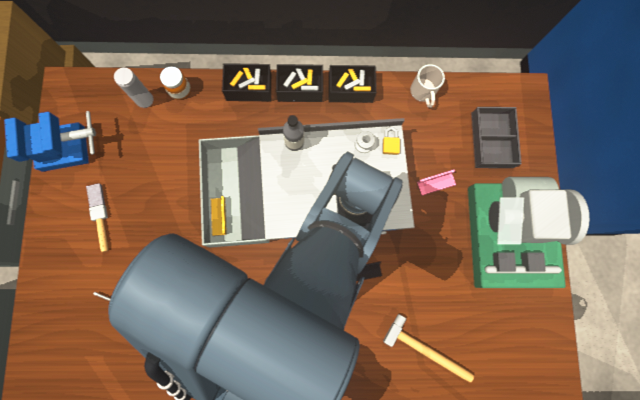

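View pics/b_side3.png

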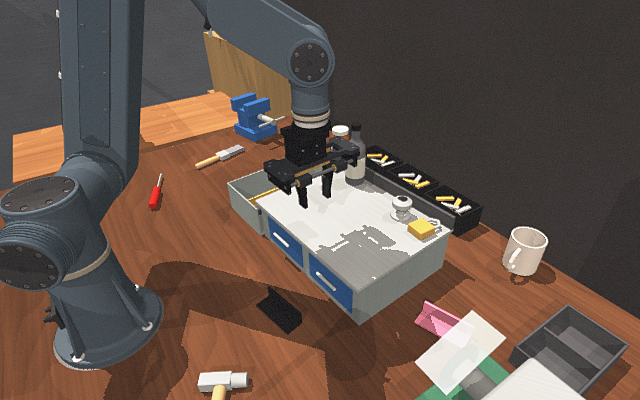

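The top view shows the offcut on the chute floor at (218,216), the bottle at the rail at (292,132), and the knob and padlock unmoved. The gripper is clear, so I hand in.

```bash
python3 -c "
from rig import robot
print(robot.hand_in())"
```

```text
the job is handed in; nothing more can be done
None
```

I slid the oil bottle back to the rear rail and pushed the brass offcut off the open end into the chute. The job was handed in shortly after 29 s on the robot's clock. The hand-in gave no verdict, so what follows rests on my own camera checks.

- **Bottle:** I pushed it about 18 mm above its base with the gripper tilted, at 2–3 N. It stands upright at ledge x of about 0.110–0.112 m. The final images gave its cap at 0.108 m (side) and 0.110 m (top), all above the 0.1 m limit. I never felt a clear force rise from the rail, so it may sit 1–3 mm short of touching.
- **Offcut:** I pushed it along without lifting, at up to about 7 N sideways. It lies on the chute floor at ledge y 0.32–0.365 m and x −0.115 to −0.005 m, with its top below z 0.05 m. It is close to the far wall, but inside the 0.37 m limit. A few side-camera points fell beyond those bounds and look like stray or edge pixels.
- **Padlock and door knob:** They show no visible movement in the images. Their measured extents match the start to within several millimetres, apart from stray points in the top view's reading of the knob.
- **Robot:** At the end the gripper was above the ledge, touching nothing.

I interrupted both pushes to turn the hand half a turn because joint 6 was near its range limit. The offcut was not lifted during this.

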